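Put up the reading light and set its dimmer

TASK

Put up the reading light: hook its two hooks into the top two slots of the free left-hand upright of the desk shelf and press it down until it is fully home. Then slide the dimmer grip below the shelf to the orange reading mark and let go. Leave everything else on the desk where it stands.

Things in the scene. Friction and masses are not known exactly. Their poses are not given: they have to be found in the camera images.
- unit: Desk shelf unit, fixed; x points away from the robot, y left, z up; origin under the middle of its wooden plinth (190 x 300 x 14 mm, x by y by z). Two white slotted uprights, 36 mm wide, 345 mm tall, front faces at x +65, at y +120 (left, free) and y -120 mm (right, taken by a dark phone tray reaching forward to x -14 mm, z 231 to 313 mm).
- slot (a point): On the front face and centre line of the left upright, at the lower edge of the second slot from the top. Axes as unit. hook lies here when the light is home. Open slots are 11 wide, 24 high, in 3 mm sheet with 17 mm free behind; lower edges at z 215, 255 and 295 mm in the unit. The lower, dark ones are blind.
- shelf_edge (a point): Middle of the front lower edge of the clear acrylic shelf: 280 mm wide (y), 147 deep, 8 thick, underside 180 mm above the desk. Axes as unit. It covers the dimmer strip, so there is no room for a gripper straight above the grip; from the front with the tool leaning 35 to 50 degrees from vertical there is.
- lamp_mid (a point): Middle of the loose reading light's bar, 13 mm above its underside; z up, x along the bar to its hook end. Aluminium bar 160 (x) x 40 (y) x 26 mm, about 0.3 kg, standing on its white diffuser the way up it hangs. A dark steel back plate (36 wide, 82 mm tall from the underside) closes the hook end, rear face at x +84 mm. Balance point at x about +13 mm.
- hook (a point): On the light: underside of the lower hook's neck at the plate's rear face (x +84, z +11 mm from lamp_mid). x points out along the hooks, z up. Upper hook 40 mm higher. Hooks 6 mm thick; necks 8 mm high; teeth hang 10 mm below the necks, reach 9.6 mm out, 4.6 mm gap to the plate. They enter the slots with this point 10 to 16 mm above slot, then go down.
- grip (a point): Centre of the black dimmer grip with a white index line: block 30 (x) x 20 (y) x 28 mm (z) on a short stem, its underside 10 mm and its top 38 mm above the dimmer strip. Axes as unit; it slides along y. The strip: aluminium, 40 x 200 x 18 mm (x by y by z) on the plinth, its top 32 mm above the desk.
- dimmer (a joint): Place of the dimmer grip on its track, m: 0 at the right-hand end (dim), 0.12 at the left-hand end, growing towards +y of unit; the orange mark is at 0.090. It starts between 0 and 0.05, moves against about 2 N of friction and stays where it is left.
- mark (a point): The orange mark, a 4 mm wide line across the front half of the strip's top and down its front; this point is on the track's centre line, on the strip's top. Axes as unit. The grip is set when its middle has the same y, in the unit's frame, as this point.
- phone_stand: Bystander: clear acrylic phone stand, base 95 x 75 mm, 112 mm tall, origin at the centre of its underside.
- tile: Bystander: blue ceramic tile with cork back, lying flat, 100 x 100 x 10 mm, origin at the centre of its underside; beside the phone stand.
- eraser: Bystander: white eraser block with a blue sleeve, 62 (x) x 24 x 13 mm, origin at the centre of its underside; lies beside the light.
- tin: Bystander: aluminium tin with twist cap, 62 mm across, 78 mm tall, origin at the centre of its underside; stands on the plinth under the shelf, behind the dimmer strip.
- pen: Bystander: navy plastic pen lying on the desk in front of the plinth, 147 mm long (x), 12 mm thick, origin at mid-length on its underside.
- clip: Bystander: chrome spring clip holder, round foot 52 mm across, 64 mm tall, origin at the centre of its underside; stands close beside the light, where fingers do not fit between them.
Not all that is in view belongs to the job. What is shaped like the part that bears lamp_mid but brown is not meant.

How it is judged (in metres and radians):
On the way, in this order (a step that is already met when the one before it is completed fails the run):
1. the light hangs in the top two slots of the left-hand upright, pressed fully home (x of hook in the frame of slot between -0.004 and 0.003 m and y of hook in the frame of slot between -0.005 and 0.005 m and z of hook in the frame of slot between -0.004 and 0.003 m and angle between lamp_mid's own z axis and vertical below 0.1 rad), for 0.2 s.
2. the dimmer grip stands on the orange mark (within 5 mm) (value of joint dimmer between 0.085 and 0.095 m), for 0.2 s.
At the end, for the whole second after the job is handed in: The light hangs at rest with both hooks in the top two slots of the left-hand upright, pressed down to within 3 mm of fully home and level within 6 degrees; the dimmer grip rests within 5 mm of the orange mark; nothing else has been moved by more than 20 mm (all of step 1 and all of step 2 and velocity of joint dimmer between -0.01 and 0.01 m/s); the robot touches nothing.
It fails at once if the phone stand or the tile is moved more than 20 mm (distance of any of phone_stand, tile from where it was at the start of the episode above 0.02 m).
It fails at once if the eraser or the clip holder is moved more than 20 mm (distance of any of eraser, clip from where it was at the start of the episode above 0.02 m).
It fails at once if the tin or the pen is moved more than 20 mm (distance of any of tin, pen from where it was at the start of the episode above 0.02 m).
It also fails if it takes over 72 s, if anything falls off the work surface, if the arm or the gripper's body presses on something with over 40 N, if the wrist force passes 120 N, or if a joint passes its speed limit or range.

ROBOT

A 6-joint arm with a two-finger parallel gripper is mounted at the origin on the work surface. World frame = base frame: x ahead of the robot, y to its left, z up, the work surface at z = 0. Lengths are in mm, angles in rad, forces in N, time in s.
With the tool pointing down it reaches from about 250 to 800 mm from the base axis. Payload 3.9 kg.
Tool frame: the origin (TCP) lies on the centre line of the jaws, within the pads' length; the fingertips stand 11 mm ahead of it and the grasp point (between the pads) lies 8 mm behind it; z points along the fingers, y is the line along which they close (so a half turn about z gives the same grasp; the last joint's range is limited). The gripper opens to 85 mm and grips with 20 to 120 N. Pads are 22 mm wide; open, the fingers measure 114 mm over their backs; the gripper's body (76 mm by 85 mm) begins 54 mm behind the grasp point. The pads swing forward as they close: fully open they stand 13 mm farther back than shut.
Start: joints at [-1.139, 0.26, -0.138, 1.173, 0, 1.571], TCP at [219.71, -476.805, 242.304] pointing down, gripper open.
Joint ranges: [-2.78, 2.78], [-0.83, 1.72], [-1.28, 1.37], [-1.9, 2.12], [-1.57, 1.48], [-3.14, 3.14]. Speed limits (rad/s): [2.57, 2.57, 3.14, 3.14, 3.14, 3.14].

INTERFACE

Orientations are given as [roll, pitch, yaw] about the fixed x, y, z axes, in that order (R = Rz(yaw) Ry(pitch) Rx(roll)).
In Python, from cell import get_state, imaging, close_job gives the robot as it stands. The module is installed in compiled form; this text tells all that it offers.
- The arm moves only by the tool jog_arm, never from a script. Its argument "motion" is one flat list of numbers, 5 for each row, row after row: the opening, from 0 (shut) to 1 (fully open), then the shift along the tool's x, y, z normalised to -1 to 1, where 1 is 0.25 m, then the turn about the tool's z normalised to -1 to 1, where 1 is pi/4 rad. In form: [gripper, dx, dy, dz, turn, gripper, dx, dy, dz, turn, ...]. A call has 1 to 20 rows; each row is the pose to reach, as a shift and turn from the pose commanded when the call began, along the tool's axes at that moment; what a row does not reach only later rows make up. A row lasts 1/8 s, in which the tool goes at most 62.5 mm and 10.7 degrees, less where a joint would pass 70% of its speed; a pose out of reach is approached as far as the arm can. A call with a number of a shift or a turn outside -1 to 1 is refused whole. A call with a gripper value outside its range is refused whole. The fingers move at their own pace and stop on an object; "squeeze" is the grip in N (left out, the last holds). Time passes only in rows, so rows that repeat a pose let the fingers close. It gives the time, the measured TCP pose, the force, the opening and the grip force at its end, in the units of the state.
- get_state(): the state, without advancing time (a new reading comes with each control period).
- imaging.snapshot(name): name is "scene" or "top"; returns the picture (480x640x3 uint8, red, green, blue); there is no depth.
- imaging.camera_params(name): a dict with "fx", "fy", "cx", "cy" (pixels), "k1" (the pictures are not rectified: a ray, as slopes to the right and down, at radius r is drawn at 1 + k1 r^2 times it, then the intrinsics apply), "rvec" (rotation vector, rad) and "tvec" (3), from world to camera coordinates, as OpenCV has them. Camera axes: x right, y down, z forward; pixel columns grow to the right and rows downward; lengths in mm; the calibration is good to about 2 mm. A picture is of the moment at which its call begins. camera_params takes no time and is no camera call.
- close_job(): hands the job in; it is judged then, once.
The state is a dict: "time_s": time; "qpos": joint angles; "joint_vel": joint speeds; "effort": joint torques, N m; "position": TCP position; "tool_rot": TCP orientation; "wrist_force": force on the tool from outside, world axes, zero at the start; "moment": the same for the moment, N m; "width": opening from 0.0 (shut) to 1.0 (fully open); "finger_force": force on a finger pad.
Only numpy, scipy, OpenCV 4.12 (cv2) and the standard library are available. Lean on these libraries where they do the work, as an engineer would, in place of code of your own. Each camera call takes 0.05 s, during which the arm holds its last target. There are 200 camera calls.

## Working session

There is one attempt and no reset: what is moved stays moved. The work goes in short steps, Python scripts to look and compute and a tool call to move; the robot and the scene stay as the last step left them, time stands still between calls to the robot, and variables do not carry over. Pictures are saved under pics/ and viewed, at most 10 in all, crops included, and the job is handed in when it is done.

Besides the shell and the picture viewer there is one more tool, called by a JSON object that holds its "op" and its "data". jog_arm: Moves the arm, as the interface text tells. Scaled input: -1 to 1 covers 0.25 m each way for a shift and pi/4 rad each way for a turn. Its arguments: {"type":"object","properties":{"motion":{"type":"array"},"squeeze":{"type":"number"}},"required":["motion"]}

```bash
mkdir -p pics; ls
python3 - <<'E'
from cell import get_state, imaging
import cv2
print(get_state())
for n in("scene","top"):
    print(n,imaging.camera_params(n))
    cv2.imwrite(f"pics/{n}0.png",imaging.snapshot(n)[:,:,::-1])
E
```

```text
pics
{'time_s': 0.0, 'qpos': array([-1.13902793e+00,  2.60669743e-01, -1.39403011e-01,  1.17268565e+00,
       -8.32099687e-06,  1.57080311e+00]), 'joint_vel': array([ 0.00083906,  0.00036995, -0.00040225,  0.00181653, -0.00047832,
       -0.00178177]), 'effort': array([ 1.20726882e-04, -4.05682290e+01,  2.53919649e+01,  1.87087903e-02,
       -1.24125522e-04,  7.08521966e-06]), 'position': array([ 219.41768851, -476.21113209,  241.45952023]), 'tool_rot': array([-3.13963057e+00,  8.33428569e-06,  4.31761632e-01]), 'wrist_force': array([-0.0983875 ,  0.09607538,  1.21988812]), 'moment': array([ 0.0034672 , -0.04172315,  0.01130286]), 'finger_force': 0.0, 'width': 1.0009120707621757}
scene {'fx': 441.84949802180523, 'fy': 441.84949802180523, 'cx': 325.7182240861867, 'cy': 246.11642812864298, 'k1': 0.009595396710650619, 'rvec': array([ 2.7993853 , -0.13714371,  0.01785855]), 'tvec': array([-447.21797024,   92.30957687, 1392.61919398])}
top {'fx': 440.32822071870805, 'fy': 440.32822071870805, 'cx': 322.9042796771635, 'cy': 241.6794614282703, 'k1': 0.027979088761082318, 'rvec': array([ 2.17825677, -2.17702792,  0.13513187]), 'tvec': array([ -25.83673479,  434.03411794, 1086.13729638])}
```

View pics/scene0.png

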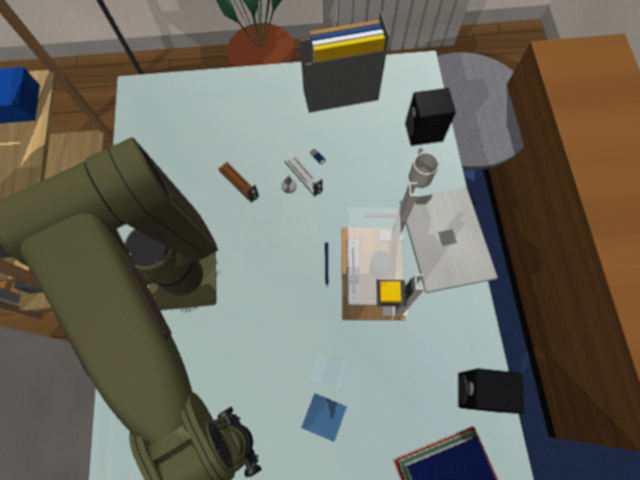

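View pics/top0.png

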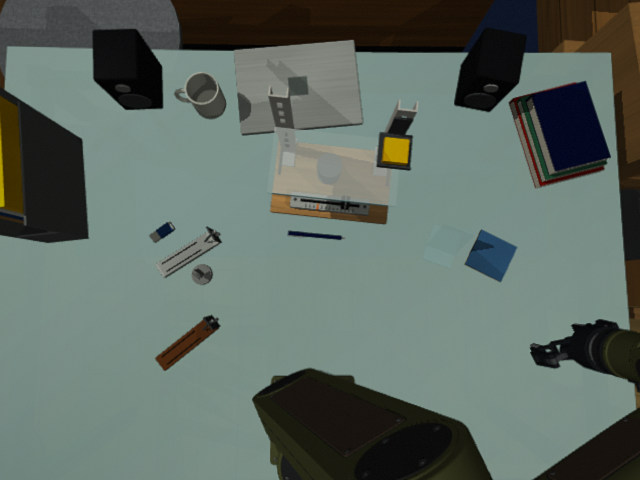

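The aluminium light is at top (188,253) / scene (303,174). The brown look-alike, at top (188,343) / scene (238,182), is not meant. I'll enlarge both views to confirm this and to pick points.

Run:
```python
import cv2,numpy as np
t=cv2.imread("pics/top0.png");s=cv2.imread("pics/scene0.png")
def c(im,x,y,w,h,k): return cv2.resize(im[y:y+h,x:x+w],None,fx=k,fy=k,interpolation=cv2.INTER_CUBIC)
# lamp : top 140..240,215..290 x4 ; scene 255..355,130..205
a=c(t,140,215,100,75,4);b=c(s,255,135,100,75,4)
a2=c(t,130,300,100,75,4);b2=c(s,200,145,100,75,4)
cv2.imwrite("pics/lampc.png",np.vstack([np.hstack([a,b]),np.hstack([a2,b2])]))
cv2.imwrite("pics/unit_t.png",c(t,255,75,160,150,5)[:600] if 0 else c(t,260,78,160,150,4))
cv2.imwrite("pics/unit_s.png",c(s,325,155,120,170,3.5))
```

```text
(no output)
```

View pics/lampc.png

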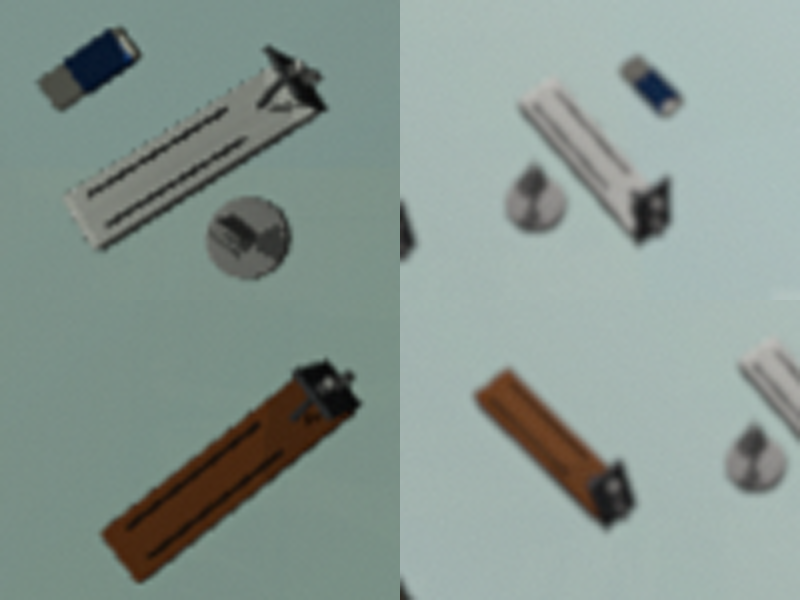

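View pics/unit_t.png

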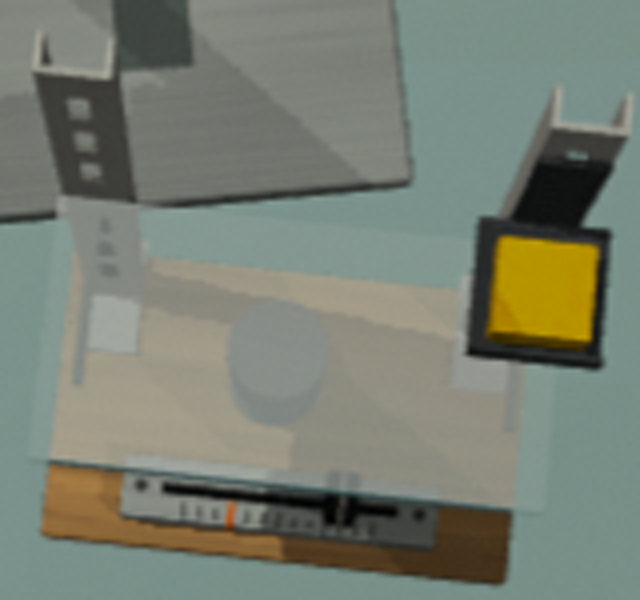

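View pics/unit_s.png

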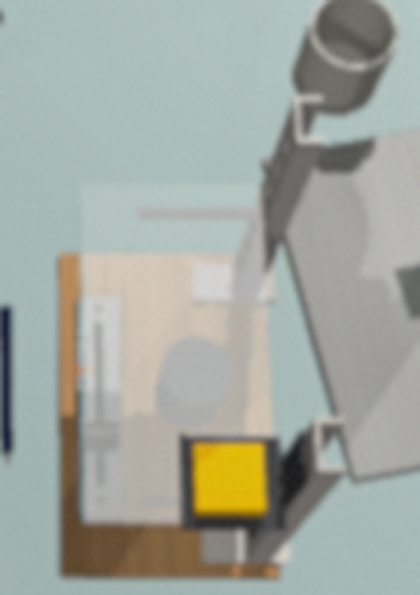

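The pictures confirm it: the upper pair in the crop shows the aluminium bar with two grooves and a dark hook plate, which is the light. The lower pair is the brown decoy. Unit in the top crop: slots at (78,108), (86,140), (91,171), mark at (232,515), grip at (341,500). Next I'll triangulate and fit.

```bash
cat > h.py <<'E'
import numpy as np,cv2
from scipy.optimize import least_squares
from cell import imaging,get_state
P={n:imaging.camera_params(n) for n in("scene","top")}
def proj(n,X):
    p=P[n];X=np.atleast_2d(X);c=X@cv2.Rodrigues(p["rvec"])[0].T+p["tvec"]
    s=c[:,:2]/c[:,2:];s=s*(1+p["k1"]*(s**2).sum(1,keepdims=True))
    return s*[p["fx"],p["fy"]]+[p["cx"],p["cy"]]
def tri(a,b): # a top px, b scene px
    r=least_squares(lambda X:np.r_[proj("top",X)[0]-a,proj("scene",X)[0]-b],[500,100,50]);return r.x,np.sqrt(2*r.cost/4)
def onz(n,a,z): return np.r_[least_squares(lambda X:proj(n,[X[0],X[1],z])[0]-a,[500,0]).x,z]
def full(q,k,off): return (np.asarray(q,float)+.5)/k-.5+off
def U(p,X): # unit pose x,y,z,yaw
    c,s=np.cos(p[3]),np.sin(p[3]);X=np.atleast_2d(X);return X@np.array([[c,s,0],[-s,c,0],[0,0,1]])+p[:3]
E
python3 - <<'E'
from h import *
for n in P: print(n,"cam at",(-cv2.Rodrigues(P[n]["rvec"])[0].T@P[n]["tvec"]).round())
T=lambda q:full(q,4,[140,215]);S=lambda q:full(np.array(q)-[400,0],4,[255,135])
for nm,a,b in [("gL near",(88,195),(566,95)),("gL far",(228,110),(631,172)),("gR near",(107,225),(537,105)),("gR far",(245,140),(606,190)),("end L",(66,195),(556,80)),("end R",(98,240),(520,103)),("clip",(248,238),(536,203))]:
    x,e=tri(T(a),S(b));print(nm,x.round(1),round(e,2),"top@26",onz("top",T(a),26).round(1),"sc@26",onz("scene",S(b),26).round(1))
T=lambda q:full(q,4,[260,78]);S=lambda q:full(q,3.5,[325,155])
obs=[("top",T((35,70)),(65,138,345)),("top",T((117,80)),(65,102,345)),("top",T((553,122)),(65,-102,345)),("top",T((628,133)),(65,-138,345)),
("top",T((78,108)),(65,120,307)),("top",T((86,140)),(65,120,267)),("top",T((91,171)),(65,120,227)),
("top",T((41,537)),(-95,150,0)),("top",T((505,583)),(-95,-150,0)),("top",T((75,255)),(95,150,14)),
("scene",S((57,253)),(-95,150,14)),("scene",S((62,575)),(-95,-150,14)),("scene",S((296,98)),(65,138,345)),("scene",S((298,140)),(65,102,345)),("scene",S((316,422)),(65,-102,345)),("scene",S((318,470)),(65,-138,345))]
f=lambda p:np.concatenate([proj(n,U(p,X))[0]-q for n,q,X in obs])
r=least_squares(f,[600,-50,0,0],loss="soft_l1");print(r.x.round(3));print(f(r.x).reshape(-1,2).round(1).tolist())
inv=lambda w:(U([0,0,0,-r.x[3]],w-r.x[:3])[0]).round(1)
print("mark",inv(onz("top",T((232,515)),32)),"grip top",inv(onz("top",T((341,500)),70)),"shelfL",inv(onz("top",T((30,462)),184)),"shelfR",inv(onz("top",T((545,513)),184)),
"shelfL sc",inv(onz("scene",S((80,183)),184)),"strip front",inv(onz("top",T((120,516)),32)),inv(onz("top",T((434,548)),32)))
E
```

```text
scene cam at [ 414. -418. 1342.]
top cam at [ 319.   -3. 1126.]
gL near [381.6 381.2   3.5] 0.43 top@26 [379.2 373.   26. ] sc@26 [384.4 368.6  26. ]
gL far [432.2 288.5  28.5] 0.14 top@26 [432.1 289.   26. ] sc@26 [433.  290.1  26. ]
gR near [360.1 359.3  30. ] 0.14 top@26 [360.7 360.8  26. ] sc@26 [359.2 361.4  26. ]
gR far [412.7 279.   20.7] 0.38 top@26 [413.4 278.   26. ] sc@26 [410.8 275.5  26. ]
end L [378.6 388.1  20.4] 0.33 top@26 [379.2 386.4  26. ] sc@26 [377. 384.  26.]
end R [349.2 363.9  30. ] 0.77 top@26 [351.4 365.9  26. ] sc@26 [345.  364.8  26. ]
clip [352.4 278.6   8.9] 0.24 top@26 [352.6 274.5  26. ] sc@26 [352.  269.2  26. ]
[ 5.91746e+02 -4.92980e+01  1.70000e-02 -1.02000e-01]
[[-0.3, 0.2], [-1.2, -0.2], [0.1, 1.0], [0.8, 0.2], [0.4, 0.3], [-0.1, 0.5], [0.1, 0.3], [0.5, 0.4], [-0.1, 0.9], [-0.3, -2.1], [0.9, -0.2], [0.2, 0.3], [0.2, -0.5], [0.5, 0.5], [0.5, -1.2], [0.9, 0.1]]
mark [-72.7  29.9  32. ] grip top [-63.6 -35.5  70. ] shelfL [-83.5 140.1 184. ] shelfR [ -82.1 -140.8  184. ] shelfL sc [-83.9 142.7 184. ] strip front [-80.8  99.8  32. ] [-80.4 -98.7  32. ]
```

{"op": "jog_arm", "data": {"motion": [0.8, 0.65, -0.91, 0, 0.92, 0.8, 0.65, -0.91, 0, 0.92, 0.8, 0.65, -0.91, 0, 0.92, 0.8, 0.65, -0.91, 0, 0.92, 0.8, 0.65, -0.91, 0, 0.92, 0.8, 0.65, -0.91, 0, 0.92], "squeeze": 100}}

```text
time_s: 0.85
position: [271.5, -199.6, 242.0]
tool_rot: [-3.141, 0.001, -0.286]
wrist_force: [-0.2, 0.1, -0.3]
width: 0.799
finger_force: 0.0
```

```bash
cat >> h.py <<'E'
from scipy.spatial.transform import Rotation as Ro
def go(x,y,z,yaw):
    s=get_state();R=Ro.from_euler("xyz",s["tool_rot"]).as_matrix()
    d=R.T@(np.array([x,y,z])-s["position"])/250
    t=-(yaw-s["tool_rot"][2]);t=(t+np.pi)%(2*np.pi)-np.pi
    print("pos",s["position"].round(1),"rot",s["tool_rot"].round(4),"F",s["wrist_force"].round(1),"w",round(s["width"],3),"t",round(s["time_s"],2)); print("move",d.round(4),"turn",round(t/(np.pi/4),4))
E
python3 -c "
from h import *
go(379.5,350.9,200,-1.012)"
```

```text
pos [ 271.5 -199.6  242. ] rot [-3.1408e+00  1.1000e-03 -2.8580e-01] F [-0.2  0.1 -0.3] w 0.799 t 0.85
move [-0.2062 -2.2342  0.17  ] turn 0.9246
```

{"op": "jog_arm", "data": {"motion": [0.8, -0.09, -1, 0, 0.92, 0.8, -0.09, -1, 0, 0.92, 0.8, -0.09, -1, 0, 0.92, 0.8, -0.09, -1, 0, 0.92, 0.8, -0.09, -1, 0, 0.92, 0.8, -0.09, -1, 0, 0.92]}}

```text
time_s: 1.6
position: [127.6, -152.7, 242.3]
tool_rot: [-3.076, 0.001, -0.974]
wrist_force: [-0.0, -0.3, 0.0]
width: 0.795
finger_force: 0.0
```

```bash
python3 -c "
from h import *
go(379.5,350.9,120,-1.012)"
```

```text
pos [ 127.6 -152.7  242.3] rot [-3.0764e+00  1.4000e-03 -9.7420e-01] F [-0.  -0.3  0. ] w 0.795 t 1.6
move [-1.0997 -1.9293  0.6176] turn 0.0482
```

{"op": "jog_arm", "data": {"motion": [0.8, 0, 0, 0, 0]}}

```text
time_s: 1.72
position: [128.3, -152.3, 242.4]
tool_rot: [-3.075, 0.001, -0.972]
wrist_force: [0.3, -0.0, 0.8]
width: 0.799
finger_force: 0.0
```

```bash
python3 -c "
from h import *
print(get_state()['qpos'],get_state()['joint_vel'])
go(379.5,350.9,200,-1.012)"
```

```text
[-0.97415505 -0.32878217 -0.69880759  1.20184011  0.0665999   3.13987548] [ 0.03404218  0.03006466  0.02632876 -0.0309279   0.02086763  0.00288502]
pos [ 128.3 -152.3  242.4] rot [-3.075e+00  1.000e-03 -9.724e-01] F [ 0.3 -0.   0.8] w 0.799 t 1.73
move [-1.0969 -1.9482  0.3008] turn 0.0504
```

{"op": "jog_arm", "data": {"motion": [0.8, -0.05, -1, 0, -1, 0.8, -0.05, -1, 0, -1, 0.8, -0.05, -1, 0, -1, 0.8, -0.05, -1, 0, -1, 0.8, -0.05, -1, 0, -1, 0.8, -0.05, -1, 0, -1]}}

```text
time_s: 2.48
position: [326.3, -28.8, 259.1]
tool_rot: [-3.069, -0.047, -0.155]
wrist_force: [-0.1, -1.3, -1.0]
width: 0.797
finger_force: 0.0
```

```bash
python3 -c "
from h import *
print(get_state()['qpos'])
go(379.5,350.9,200,2.13)"
```

```text
[-0.15624004 -0.12853659 -0.52372796  1.1289058   0.07226006  3.14007044]
pos [326.3 -28.8 259.1] rot [-3.0694 -0.0468 -0.1547] F [-0.1 -1.3 -1. ] w 0.797 t 2.48
move [-0.0348 -1.5125  0.3449] turn -2.909
```

{"op": "jog_arm", "data": {"motion": [0.8, 0, -1, 0, -1, 0.8, 0, -1, 0, -1, 0.8, 0, -1, 0, -1, 0.8, 0, -1, 0, -1, 0.8, 0, -1, 0, -1, 0.8, 0, -1, 0, -1]}}

```text
time_s: 3.22
position: [361.5, 215.8, 276.5]
tool_rot: [-3.123, -0.081, 0.626]
wrist_force: [-0.5, -0.2, 0.7]
width: 0.801
finger_force: 0.0
```

```bash
cat >> h.py <<'E'
def st():
    s=get_state();R=Ro.from_euler("xyz",s["tool_rot"]).as_matrix()
    print("q",s["qpos"].round(3),"toolz",R[:,2].round(4),"az",np.arctan2(s["position"][1],s["position"][0]).round(3),"tilt az",np.arctan2(R[1,2],R[0,2]).round(3),"r",np.hypot(*s["position"][:2]).round(1))
E
python3 -c "
from h import *
st();go(230,256,250,1.5)"
```

```text
q [ 0.518  0.008 -0.354  1.13   0.027  3.034] toolz [ 0.0551  0.0623 -0.9965] az 0.538 tilt az 0.847 r 421.0
pos [361.5 215.8 276.5] rot [-3.1234 -0.0812  0.626 ] F [-0.5 -0.2  0.7] w 0.801 t 3.23
move [-0.3396 -0.437   0.0866] turn -1.1128
```

{"op": "jog_arm", "data": {"motion": [0.8, -0.34, -0.44, 0.09, -1, 0.8, -0.34, -0.44, 0.09, -1, 0.8, -0.34, -0.44, 0.09, -1, 0.8, -0.34, -0.44, 0.09, -1, 0.8, -0.34, -0.44, 0.09, -1, 0.8, -0.34, -0.44, 0.09, -1]}}

```text
time_s: 3.98
position: [230.4, 256.2, 249.6]
tool_rot: [3.096, -0.072, 1.41]
wrist_force: [-0.2, 0.8, 0.4]
width: 0.8
finger_force: 0.0
```

```bash
python3 -c "
from h import *
st();go(160,181,250,1.4)"
```

```text
q [ 0.838 -0.122 -0.544  1.063  0.     2.572] toolz [ 0.0568  0.0633 -0.9964] az 0.838 tilt az 0.839 r 344.6
pos [230.4 256.2 249.6] rot [ 3.0956 -0.0718  1.4095] F [-0.2  0.8  0.4] w 0.8 t 3.98
move [-0.3412 -0.2282 -0.0368] turn 0.0121
```

{"op": "jog_arm", "data": {"motion": [0.8, -0.4, -0.27, -0.04, 0, 0.8, -0.6, -0.4, -0.06, 0, 0.8, -0.6, -0.4, -0.06, 0, 0.8, -0.6, -0.4, -0.06, 0]}}

```text
time_s: 4.47
position: [105.1, 121.6, 248.5]
tool_rot: [3.096, -0.072, 1.411]
wrist_force: [0.6, 0.9, -0.2]
width: 0.801
finger_force: 0.0
```

```bash
python3 -c "
from h import *
st();go(230,256,250,1.4)"
```

```text
q [ 8.610e-01 -4.850e-01 -7.500e-01  1.220e+00 -2.000e-03  2.593e+00] toolz [ 0.0568  0.0636 -0.9964] az 0.858 tilt az 0.842 r 160.7
pos [105.1 121.6 248.5] rot [ 3.0956 -0.072   1.4111] F [ 0.6  0.9 -0.2] w 0.801 t 4.47
move [0.6092 0.4054 0.0567] turn 0.0141
```

```bash
cat > km.py <<'E'
import numpy as np
from scipy.optimize import least_squares
D=np.array([[524.3,241.5,.2607,-.1394,1.1727],[327.6,259.1,-.12854,-.5237,1.1289],[421,276.5,.008,-.354,1.13],[344.6,249.6,-.122,-.544,1.063],[160.7,248.5,-.485,-.750,1.220]])
def fk(p,q):
    h,L1,c2,L2,c3,Lt=p;a=q[...,0]+c2;b=q[...,0]-q[...,1]+c3;t=q[...,0]-q[...,1]+q[...,2]+np.pi/2
    return np.stack([L1*np.sin(a)+L2*np.sin(b)+Lt*np.sin(t),h+L1*np.cos(a)+L2*np.cos(b)+Lt*np.cos(t)],-1)
def fit():
    return least_squares(lambda p:np.r_[(fk(p,D[:,2:])-D[:,:2]).ravel(),(p[5]-250)/100,(p[0]-200)/100,(p[1]-400)/100,(p[3]-400)/100],[200,400,0,400,1.57,250])
E
python3 - <<'E'
from km import *
r=fit();print(r.x.round(3),r.fun.round(1))
lo=np.array([-.83,-1.28,-1.9]);hi=np.array([1.72,1.37,2.12])
for z in(150,250,350,450,550):
  for rr in (0,40,80,120,160,200,700,800,900):
    s=least_squares(lambda q:np.r_[(fk(r.x,q)-[rr,z])/100,(q[0]-q[1]+q[2]-1.571+.086)*3],[-.4,-.7,1.2],bounds=(lo,hi))
    print(z,rr,s.x.round(2),fk(r.x,s.x).round(0),"tilt out",round(1.571-(s.x[0]-s.x[1]+s.x[2]),3))
E
```

```text
[207.324 565.733  -0.    390.64    1.406 421.262] [ 0.4  0.2 -0.3 -0.7 -0.5  0.   0.2  0.1  0.1  0.4  1.7  0.1  1.7 -0.1]
150 0 [-0.83 -1.04  1.29] [  3. 150.] tilt out 0.072
150 40 [-0.74 -1.05  1.18] [ 40. 150.] tilt out 0.086
150 80 [-0.63 -1.04  1.08] [ 80. 150.] tilt out 0.086
150 120 [-0.53 -1.02  0.99] [120. 150.] tilt out 0.086
150 160 [-0.43 -0.99  0.92] [160. 150.] tilt out 0.086
150 200 [-0.34 -0.96  0.87] [200. 150.] tilt out 0.086
150 700 [0.54 0.06 1.  ] [700. 150.] tilt out 0.086
150 800 [0.73 0.42 1.17] [800. 150.] tilt out 0.086
150 900 [1.01 0.99 1.47] [900. 150.] tilt out 0.086
250 0 [-0.83 -0.79  1.53] [  0. 250.] tilt out 0.085
250 40 [-0.75 -0.79  1.44] [ 40. 250.] tilt out 0.086
250 80 [-0.66 -0.78  1.36] [ 80. 250.] tilt out 0.086
250 120 [-0.57 -0.77  1.29] [120. 250.] tilt out 0.086
250 160 [-0.49 -0.75  1.22] [160. 250.] tilt out 0.086
250 200 [-0.4  -0.72  1.17] [200. 250.] tilt out 0.086
250 700 [0.51 0.26 1.24] [700. 250.] tilt out 0.086
250 800 [0.73 0.66 1.42] [800. 250.] tilt out 0.086
250 900 [1.06 1.37 1.76] [892. 246.] tilt out 0.124
350 0 [-0.77 -
[... 731 characters left out ...]
t 0.086
450 200 [-0.37 -0.18  1.67] [200. 450.] tilt out 0.086
450 700 [0.62 1.01 1.87] [700. 450.] tilt out 0.086
450 800 [0.82 1.37 1.94] [783. 435.] tilt out 0.177
450 900 [0.86 1.37 1.77] [861. 418.] tilt out 0.305
550 0 [-0.57  0.07  2.12] [  3. 546.] tilt out 0.096
550 40 [-0.51  0.08  2.08] [ 40. 550.] tilt out 0.086
550 80 [-0.46  0.09  2.03] [ 80. 550.] tilt out 0.086
550 120 [-0.4   0.1   1.99] [120. 550.] tilt out 0.086
550 160 [-0.35  0.12  1.95] [160. 550.] tilt out 0.086
550 200 [-0.28  0.15  1.92] [200. 550.] tilt out 0.086
550 700 [0.68 1.37 2.09] [684. 530.] tilt out 0.178
550 800 [0.72 1.37 1.92] [765. 512.] tilt out 0.294
550 900 [0.77 1.37 1.75] [847. 497.] tilt out 0.414
```

{"op": "jog_arm", "data": {"motion": [0.8, -0.12, 0.81, 0.05, -1, 0.8, -0.12, 0.81, 0.05, -1, 0.8, -0.12, 0.81, 0.05, -1, 0.8, -0.12, 0.81, 0.05, -1, 0.8, -0.12, 0.81, 0.05, -1]}}

```text
time_s: 5.1
position: [304.7, 62.9, 243.9]
tool_rot: [3.06, -0.027, 2.085]
wrist_force: [-0.7, 0.9, 0.6]
width: 0.801
finger_force: 0.0
```

```bash
python3 -c "
from h import *
st();go(290,-150,250,3)"
```

```text
q [ 0.15  -0.167 -0.594  1.077  0.054  1.209] toolz [ 0.0577  0.0635 -0.9963] az 0.203 tilt az 0.833 r 311.1
pos [304.7  62.9 243.9] rot [ 3.0601 -0.027   2.0849] F [-0.7  0.9  0.6] w 0.801 t 5.1
move [-0.7115 -0.4649 -0.0816] turn -1.1651
```

{"op": "jog_arm", "data": {"motion": [0.8, -0.71, -0.46, -0.08, -1, 0.8, -0.71, -0.46, -0.08, -1, 0.8, -0.71, -0.46, -0.08, -1, 0.8, -0.71, -0.46, -0.08, -1, 0.8, -0.71, -0.46, -0.08, -1, 0.8, -0.71, -0.46, -0.08, -1]}}

```text
time_s: 5.85
position: [288.4, -151.1, 249.7]
tool_rot: [3.066, 0.038, 2.863]
wrist_force: [-0.2, 0.8, -0.2]
width: 0.801
finger_force: 0.0
```

{"op": "jog_arm", "data": {"motion": [0.8, 0, 0, 0, -1, 0.8, 0, 0, 0, -1, 0.8, 0, 0, 0, -1, 0.8, 0, 0, 0, -1, 0.8, 0, 0, 0, -1]}}

```text
time_s: 6.48
position: [288.2, -148.7, 249.6]
tool_rot: [3.114, 0.08, -2.634]
wrist_force: [1.1, 0.3, -0.4]
width: 0.8
finger_force: 0.0
```

{"op": "jog_arm", "data": {"motion": [0.8, 0, 0, 0, -1, 0.8, 0, 0, 0, -1, 0.8, 0, 0, 0, -1, 0.8, 0, 0, 0, -1, 0.8, 0, 0, 0, -1]}}

```text
time_s: 7.1
position: [287.9, -148.2, 249.7]
tool_rot: [-3.104, 0.076, -1.846]
wrist_force: [-0.2, 0.0, 0.4]
width: 0.803
finger_force: 0.0
```

```bash
python3 -c "
from h import *
st();go(228,-248,250,-1.18)"
```

```text
q [-0.555 -0.106 -0.53   1.133  0.083 -1.848] toolz [ 0.0564  0.0631 -0.9964] az -0.475 tilt az 0.842 r 323.8
pos [ 287.9 -148.2  249.7] rot [-3.1045  0.0762 -1.8464] F [-0.2  0.   0.4] w 0.803 t 7.1
move [ 0.4479  0.1205 -0.0399] turn -0.8485
```

{"op": "jog_arm", "data": {"motion": [0.8, 0, 0, 0, -1, 0.8, 0, 0, 0, -1, 0.8, 0, 0, 0, -1, 0.8, 0, 0, 0, -1, 0.8, 0, 0, 0, -1]}}

```text
time_s: 7.72
position: [287.7, -148.0, 249.7]
tool_rot: [-3.062, 0.028, -1.062]
wrist_force: [-0.7, 0.3, 0.7]
width: 0.802
finger_force: 0.0
```

{"op": "jog_arm", "data": {"motion": [0.8, 0, 0, 0, -0.8, 0.8, 0, 0, 0, -0.8, 0.8, 0, 0, 0, -0.8, 0.8, 0, 0, 0, -0.8, 0.8, 0, 0, 0, -0.8]}}

```text
time_s: 8.35
position: [299.0, -124.5, 249.8]
tool_rot: [-3.081, -0.024, -0.456]
wrist_force: [-0.1, 0.4, -0.3]
width: 0.802
finger_force: 0.0
```

```bash
python3 -c "
from h import *
st();go(228,-248,250,-1.18)"
```

```text
q [-0.452 -0.113 -0.534  1.125  0.06  -3.137] toolz [ 0.0484  0.0433 -0.9979] az -0.395 tilt az 0.73 r 323.9
pos [ 299.  -124.5  249.8] rot [-3.0814 -0.0244 -0.4564] F [-0.1  0.4 -0.3] w 0.802 t 8.35
move [-0.0371  0.5673 -0.036 ] turn 0.9214
```

{"op": "jog_arm", "data": {"motion": [0.8, 0, 0, 0, -0.45, 0.8, 0, 0, 0, -0.45, 0.8, 0, 0, 0, -0.45, 0.8, 0, 0, 0, -0.45]}}

```text
time_s: 8.85
position: [310.6, -49.9, 249.8]
tool_rot: [3.137, -0.043, -0.157]
wrist_force: [0.5, -0.3, -0.3]
width: 0.799
finger_force: 0.0
```

```bash
python3 -c "
from h import *
st();go(300,-124,250,-0.46)"
```

```text
q [-0.155 -0.144 -0.558  1.114 -0.004 -3.139] toolz [ 0.0414 -0.0107 -0.9991] az -0.159 tilt az -0.254 r 314.5
pos [310.6 -49.9 249.8] rot [ 3.1375 -0.0426 -0.1573] F [ 0.5 -0.3 -0.3] w 0.799 t 8.85
move [0.0048 0.2994 0.0006] turn 0.3854
```

{"op": "jog_arm", "data": {"motion": [0.8, -0.05, -0.8, 0, 1, 0.8, -0.05, -0.8, 0, 1, 0.8, -0.05, -0.8, 0, 1, 0.8, -0.05, -0.8, 0, 1, 0.8, -0.05, -0.8, 0, 1, 0.8, -0.05, -0.8, 0, 1]}}

```text
time_s: 9.6
position: [330.1, 150.3, 248.3]
tool_rot: [-3.114, -0.033, -0.945]
wrist_force: [0.9, -0.6, -0.1]
width: 0.798
finger_force: 0.0
```

{"op": "jog_arm", "data": {"motion": [0.8, -0.53, -0.63, 0, 1, 0.8, -0.53, -0.63, 0, 1, 0.8, -0.53, -0.63, 0, 1, 0.8, -0.53, -0.63, 0, 1, 0.8, -0.53, -0.63, 0, 1, 0.8, -0.53, -0.63, 0, 1]}}

```text
time_s: 10.35
position: [379.6, 348.9, 247.8]
tool_rot: [-3.1, -0.005, -1.729]
wrist_force: [-0.3, -0.0, 0.1]
width: 0.8
finger_force: 0.0
```

{"op": "jog_arm", "data": {"motion": [0.8, 0, 0, 0, 1, 0.8, 0, 0, 0, 1, 0.8, 0, 0, 0, 1, 0.8, 0, 0, 0, 1, 0.8, 0, 0, 0, 1]}}

```text
time_s: 10.98
position: [379.1, 348.6, 248.4]
tool_rot: [-3.109, 0.027, -2.513]
wrist_force: [1.2, 0.1, -0.1]
width: 0.802
finger_force: 0.0
```

{"op": "jog_arm", "data": {"motion": [0.8, 0, 0, 0, 1, 0.8, 0, 0, 0, 1, 0.8, 0, 0, 0, 1, 0.8, 0, 0, 0, 1, 0.8, 0, 0, 0, 1]}}

```text
time_s: 11.6
position: [378.8, 349.1, 248.4]
tool_rot: [-3.138, 0.043, 2.987]
wrist_force: [-0.1, 0.3, 0.4]
width: 0.8
finger_force: 0.0
```

```bash
python3 -c "
from h import *
st();go(379.5,350.9,120,2.13)"
```

```text
q [ 0.767  0.224 -0.172  1.153 -0.036  0.921] toolz [ 0.0414 -0.0106 -0.9991] az 0.745 tilt az -0.25 r 515.2
pos [378.8 349.1 248.4] rot [-3.1375  0.0425  2.987 ] F [-0.1  0.3  0.4] w 0.8 t 11.6
move [0.0201 0.0095 0.5133] turn 1.0912
```

{"op": "jog_arm", "data": {"motion": [0.8, 0.02, 0.01, 0.4, 1, 0.8, 0.02, 0.01, 0.4, 1, 0.8, 0.02, 0.01, 0.4, 1, 0.8, 0.02, 0.01, 0.4, 1, 0.8, 0.02, 0.01, 0.4, 1, 0.8, 0.02, 0.01, 0.4, 1]}}

```text
time_s: 12.35
position: [378.3, 351.8, 148.4]
tool_rot: [3.114, 0.033, 2.203]
wrist_force: [-0.4, 0.1, -0.5]
width: 0.801
finger_force: 0.0
```

```bash
python3 -c "
from h import *
st();go(379.5,350.9,14,2.13)"
```

```text
q [ 0.771  0.289 -0.355  0.904 -0.036  1.708] toolz [ 0.0416 -0.0104 -0.9991] az 0.749 tilt az -0.244 r 516.6
pos [378.3 351.8 148.4] rot [3.1141 0.033  2.2033] F [-0.4  0.1 -0.5] w 0.801 t 12.35
move [ 0.0119 -0.0129  0.5374] turn 0.0933
```

Descend, pause, then close.

{"op": "jog_arm", "data": {"motion": [0.8, 0.012, -0.013, 0.2, 0.093, 0.8, 0.012, -0.013, 0.35, 0.093, 0.8, 0.012, -0.013, 0.45, 0.093, 0.8, 0.012, -0.013, 0.538, 0.093, 0.8, 0.012, -0.013, 0.538, 0.093]}}

```text
time_s: 12.98
position: [378.2, 349.9, 12.4]
tool_rot: [3.116, 0.032, 2.129]
wrist_force: [-0.5, -0.3, 0.9]
width: 0.8
finger_force: 0.0
```

```bash
python3 -c "
from h import *
st();go(379.5,350.9,14,2.13)
cv2.imwrite('pics/g1.png',cv2.resize(imaging.snapshot('top')[200:300,120:253],None,fx=4,fy=4,interpolation=cv2.INTER_CUBIC)[:,:,::-1])"
```

```text
q [ 0.768  0.443 -0.542  0.566 -0.036  1.78 ] toolz [ 0.0389 -0.013  -0.9992] az 0.746 tilt az -0.323 r 515.2
pos [378.2 349.9  12.4] rot [3.1155 0.0316 2.1292] F [-0.5 -0.3  0.9] w 0.8 t 12.97
move [ 0.0006  0.0067 -0.0062] turn -0.001
```

View pics/g1.png

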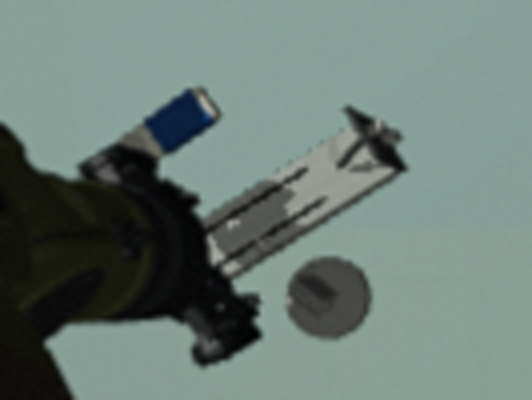

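The gripper straddles the bar at about (215,250), the clip at (330,297) is clear of the fingers, and the eraser hasn't moved. Closing and lifting.

{"op": "jog_arm", "data": {"motion": [0.3, 0, 0, 0, 0, 0.3, 0, 0, 0, 0, 0.3, 0, 0, 0, 0, 0.3, 0, 0, 0, 0, 0.3, 0, 0, 0, 0, 0.3, 0, 0, 0, 0], "squeeze": 100}}

```text
time_s: 13.78
position: [380.0, 351.7, 15.5]
tool_rot: [3.109, 0.03, 2.128]
wrist_force: [-1.2, -0.6, 6.1]
width: 0.448
finger_force: 100.7
```

{"op": "jog_arm", "data": {"motion": [0.3, 0, 0, -0.1, 0, 0.3, 0, 0, -0.25, 0, 0.3, 0, 0, -0.5, 0, 0.3, 0, 0, -0.75, 0, 0.3, 0, 0, -1, 0, 0.3, 0, 0, -1, 0]}}

```text
time_s: 14.52
position: [370.9, 356.0, 269.4]
tool_rot: [3.101, 0.028, 2.127]
wrist_force: [0.7, 0.3, -5.3]
width: 0.444
finger_force: 101.7
```

Run:
```python
from h import *
st()
p=[591.75,-49.3,0,-.102]
# lamp_mid target pre-insert: hook 40 mm in front of slot, 13 above ; grasp at lamp x=-50
for off,up in((-60,30),(-30,13)):
    w=U(p,(65-84-50+off,120,0))[0];print(w)
go(*U(p,(65-84-50-100,120,0))[0][:2],300,np.pi-.102)
```

```text
q [ 0.787  0.206 -0.141  1.191 -0.036  1.8  ] toolz [ 0.0493 -0.0018 -0.9988] az 0.765 tilt az -0.037 r 514.1
[475.63926327  83.21149692   0.        ]
[505.48333853  80.1568002    0.        ]
pos [370.9 356.  269.4] rot [3.1007 0.0276 2.1275] F [ 0.7  0.3 -5.3] w 0.444 t 14.53
move [-1.0531 -0.3432 -0.1074] turn -1.1613
```

{"op": "jog_arm", "data": {"motion": [0.3, -0.25, -0.08, -0.03, -0.2, 0.3, -0.45, -0.15, -0.05, -0.4, 0.3, -0.65, -0.22, -0.07, -0.6, 0.3, -0.85, -0.29, -0.09, -0.8, 0.3, -0.98, -0.32, -0.1, -1, 0.3, -1, -0.33, -0.1, -1, 0.3, -1, -0.33, -0.1, -1]}}

```text
time_s: 15.4
position: [428.6, 97.8, 292.4]
tool_rot: [-3.14, 0.04, 2.911]
wrist_force: [0.1, -0.3, -4.3]
width: 0.443
finger_force: 101.7
```

Run:
```python
from h import *
st()
p=[591.75,-49.3,0,-.102]
go(*U(p,(65-84-50-50,120,0))[0][:2],265,np.pi-.102)
```

```text
q [ 0.238  0.069 -0.246  1.222 -0.019  0.468] toolz [ 0.0383 -0.0106 -0.9992] az 0.224 tilt az -0.271 r 439.6
pos [428.6  97.8 292.4] rot [-3.14    0.0397  2.9112] F [ 0.1 -0.3 -4.3] w 0.443 t 15.4
move [-0.2316 -0.0087  0.1188] turn -0.1634
```

{"op": "jog_arm", "data": {"motion": [0.3, -0.1, 0, 0.06, -0.163, 0.3, -0.2, -0.009, 0.119, -0.163, 0.3, -0.2, -0.009, 0.119, -0.163, 0.3, -0.2, -0.009, 0.119, -0.163, 0.3, -0.2, -0.009, 0.119, -0.163]}}

```text
time_s: 16.02
position: [478.5, 84.9, 266.3]
tool_rot: [-3.135, 0.042, 3.042]
wrist_force: [-0.3, 0.7, -3.6]
width: 0.444
finger_force: 101.5
```

Run:
```python
from h import *
st()
p=[591.75,-49.3,0,-.102]
go(*U(p,(65-84-50-50,120,0))[0][:2],265,np.pi-.102)
t=imaging.snapshot("top")[:,:,::-1];s=imaging.snapshot("scene")[:,:,::-1]
cv2.imwrite("pics/top2.png",t);cv2.imwrite("pics/scene2.png",s)
c=lambda im,x,y,w,h,k:cv2.resize(im[y:y+h,x:x+w],None,fx=k,fy=k,interpolation=cv2.INTER_CUBIC)
cv2.imwrite("pics/ins.png",np.hstack([c(t,250,80,80,110,5),c(s,350,140,80,110,5)]))
```

```text
q [ 0.187  0.155 -0.213  1.164 -0.018  0.286] toolz [ 0.0412 -0.0103 -0.9991] az 0.176 tilt az -0.245 r 486.0
pos [478.5  84.9 266.3] rot [-3.1354  0.042   3.0421] F [-0.3  0.7 -3.6] w 0.444 t 16.02
move [-0.0291 -0.008   0.0066] turn 0.0033
```

View pics/ins.png

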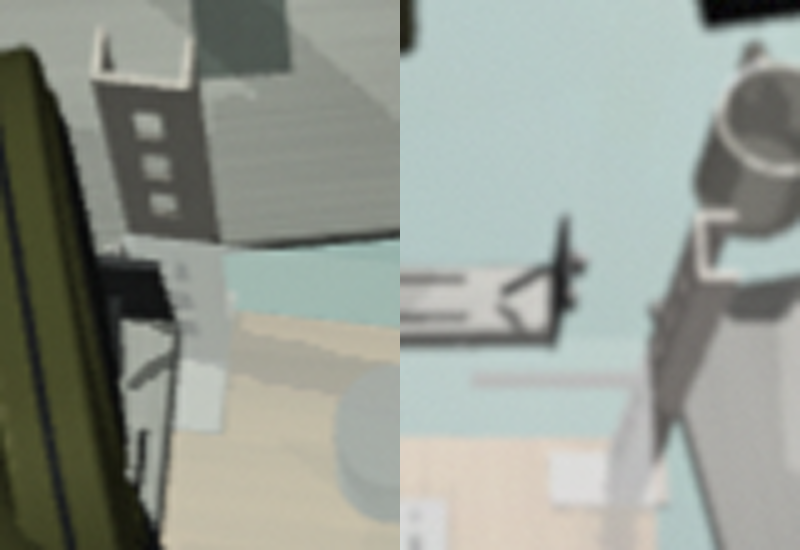

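Run:
```python
from h import *
T=lambda q:full(q,5,[250,80]);S=lambda q:full(np.array(q)-[400,0],5,[350,140])
obs=[("top",T((160,262)),(84,-18,69)),("top",T((145,432)),(30,-11,13)),("top",T((178,322)),(80,-18,-13)),
("scene",S((466,270)),(30,11,13)),("scene",S((466,317)),(30,-11,13)),("scene",S((566,215)),(82,18,69)),("scene",S((555,347)),(82,-18,-13)),("scene",S((583,264)),(93.6,0,51)),("scene",S((574,303)),(93.6,0,11))]
f=lambda p:np.concatenate([proj(n,U(p,X))[0]-q for n,q,X in obs])
r=least_squares(f,[525,80,265,-.1],loss="soft_l1");L=r.x
print("lamp",L.round(3));print(f(L).reshape(-1,2).round(1).tolist())
# unit from these same pics
us=[("top",T((92,82)),(65,138,345)),("top",T((191,87)),(65,102,345)),("top",T((149,126)),(65,120,307)),("top",T((157,166)),(65,120,267)),("top",T((164,205)),(65,120,227)),
("scene",S((698,214)),(65,138,345)),("scene",S((700,278)),(65,102,345))]
p=np.array([591.75,-49.3,0,-.102])
print("unit resid",[(proj(n,U(p,X))[0]-q).round(1).tolist() for n,q,X in us])
h=U(L,(84,0,11))[0];sl=U(p,(65,120,255))[0]
print("hook in slot",U([0,0,0,.102],h-sl).round(1),"pred from tcp: lamp z",get_state()["position"][2]-2)
```

```text
lamp [ 5.24741e+02  8.04010e+01  2.64994e+02 -7.80000e-02]
[[0.6, -0.9], [-0.3, 1.5], [-0.3, 3.3], [-1.0, 1.7], [-0.6, -0.2], [0.9, 0.1], [0.3, -0.1], [1.6, -0.2], [1.4, -1.3]]
unit resid [[0.1, -0.7], [-0.1, 0.4], [0.1, 0.1], [0.1, 0.3], [0.1, 0.0], [0.2, -0.2], [0.7, -0.1]]
hook in slot [[-60.9   4.2  21. ]] pred from tcp: lamp z 264.51854390051176
```

```bash
cat >> h.py <<'E'
def rel(dx,dy,dz):
    s=get_state();w=s["position"]+U([0,0,0,-.102],(dx,dy,dz))[0];go(*w,s["tool_rot"][2])
E
python3 -c "
from h import *
rel(42,-3.2,-8)"
```

```text
pos [478.8  84.7 266.5] rot [-3.1355  0.0427  3.0418] F [ 0.5  0.  -4.2] w 0.445 t 16.12
move [-0.1665 -0.0129  0.0392] turn 0.0
```

{"op": "jog_arm", "data": {"motion": [0.3, -0.08, -0.013, 0.039, 0, 0.3, -0.13, -0.013, 0.039, 0, 0.3, -0.167, -0.013, 0.039, 0, 0.3, -0.167, -0.013, 0.039, 0, 0.3, -0.167, -0.013, 0.039, 0]}}

```text
time_s: 16.75
position: [520.4, 76.7, 258.1]
tool_rot: [-3.135, 0.041, 3.041]
wrist_force: [0.5, -0.0, -4.5]
width: 0.446
finger_force: 101.6
```

Run:
```python
from h import *
st();rel(20,0,0)
t=imaging.snapshot("top")[:,:,::-1];s=imaging.snapshot("scene")[:,:,::-1]
c=lambda im,x,y,w,h,k:cv2.resize(im[y:y+h,x:x+w],None,fx=k,fy=k,interpolation=cv2.INTER_CUBIC)
cv2.imwrite("pics/ins2.png",np.hstack([c(t,255,85,50,75,8),c(s,375,150,50,75,8)]))
```

```text
q [ 0.156  0.227 -0.142  1.163 -0.017  0.257] toolz [ 0.0405 -0.0106 -0.9991] az 0.146 tilt az -0.256 r 526.1
pos [520.4  76.7 258.1] rot [-3.1351  0.0414  3.041 ] F [ 0.5 -0.  -4.5] w 0.446 t 16.75
move [-0.0799 -0.0001  0.0033] turn 0.0
```

View pics/ins2.png

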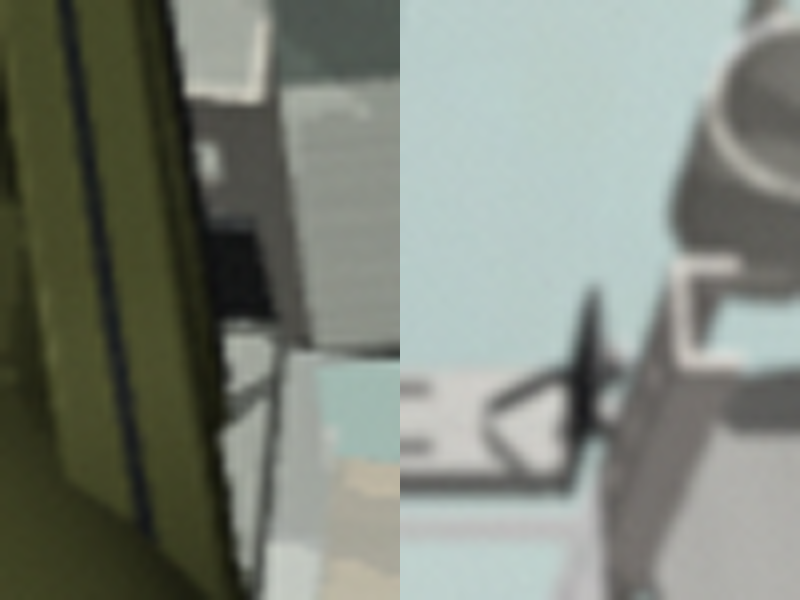

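Run:
```python
from h import *
p=np.array([591.75,-49.3,0,-.102])
T=lambda q:full(q,8,[255,85]);S=lambda q:full(np.array(q)-[400,0],8,[375,150])
def fit(n,q,z):
    w=onz(n,q,z);return U([0,0,0,.102],w-p*[1,1,0,0][:3] if 0 else w-np.r_[p[:2],0])[0].round(1)
print("upright R top corner",fit("top",T((265,102)),345),"scene L,R",fit("scene",S((676,262)),345),fit("scene",S((684,365)),345))
zb=256.5
print("plate topR",fit("top",T((258,228)),zb+69),"bar R edge at plate top",fit("top",T((280,338)),zb+13))
print("scene plate topL",fit("scene",S((594,285)),zb+69),"botR",fit("scene",S((570,492)),zb-13))
print("hook tips",fit("scene",S((620,362)),zb+52),fit("scene",S((606,425)),zb+12))
s=get_state()["position"]; print("tcp",U([0,0,0,.102],s-np.r_[p[:2],0])[0].round(1))
```

```text
upright R top corner [ 65.2 102.  345. ] scene L,R [ 64.1 137.6 345. ] [ 64.5 101.8 345. ]
plate topR [ 43.1 102.4 325.5] bar R edge at plate top [ 37.8  99.7 269.5]
scene plate topL [ 41.3 139.6 325.5] botR [ 43.9 103.7 243.5]
hook tips [ 51.4 120.6 308.5] [ 52.9 117.  268.5]
tcp [-83.9 118.1 258.2]
```

Plate edges sit at y 102 and 139 against the upright's 102 and 138, so the light is aligned. Upright top corner is at crop (265,100), plate top right at (258,228). Advancing gently.

{"op": "jog_arm", "data": {"motion": [0.3, -0.02, 0, 0.001, 0, 0.3, -0.035, 0, 0.002, 0, 0.3, -0.05, 0, 0.002, 0, 0.3, -0.06, 0, 0.003, 0, 0.3, -0.06, 0, 0.003, 0]}}

```text
time_s: 17.48
position: [535.9, 75.2, 257.9]
tool_rot: [-3.135, 0.042, 3.041]
wrist_force: [0.2, -0.1, -4.2]
width: 0.445
finger_force: 101.6
```

{"op": "jog_arm", "data": {"motion": [0.3, -0.01, 0, 0, 0, 0.3, -0.02, 0, 0.001, 0, 0.3, -0.02, 0, 0.001, 0]}}

```text
time_s: 17.85
position: [539.0, 74.9, 257.7]
tool_rot: [-3.135, 0.039, 3.041]
wrist_force: [-5.2, 1.9, -1.2]
width: 0.446
finger_force: 102.0
```

```bash
python3 -c "
from h import *
rel(0,0,-10)"
```

```text
pos [539.   74.9 257.7] rot [-3.1353  0.0387  3.0413] F [-5.2  1.9 -1.2] w 0.446 t 17.85
move [0.0015 0.0003 0.04  ] turn 0.0
```

{"op": "jog_arm", "data": {"motion": [0.3, 0.001, 0, 0.016, 0, 0.3, 0.001, 0, 0.028, 0, 0.3, 0.001, 0, 0.04, 0, 0.3, 0.001, 0, 0.04, 0]}}

```text
time_s: 18.35
position: [539.0, 74.8, 247.6]
tool_rot: [-3.135, 0.039, 3.041]
wrist_force: [-5.1, 0.4, -3.0]
width: 0.442
finger_force: 101.9
```

{"op": "jog_arm", "data": {"motion": [0.3, 0, 0, 0.008, 0, 0.3, 0, 0, 0.016, 0, 0.3, 0, 0, 0.024, 0, 0.3, 0, 0, 0.024, 0]}}

```text
time_s: 18.85
position: [538.9, 75.0, 242.9]
tool_rot: [-3.136, 0.039, 3.041]
wrist_force: [-9.8, 1.8, 4.4]
width: 0.444
finger_force: 102.8
```

{"op": "jog_arm", "data": {"motion": [0.3, 0.01, 0, 0, 0, 0.3, 0.024, 0, 0, 0, 0.3, 0.024, 0, 0, 0]}}

```text
time_s: 19.23
position: [538.5, 75.1, 243.5]
tool_rot: [-3.136, 0.05, 3.041]
wrist_force: [5.9, -1.3, 0.9]
width: 0.441
finger_force: 102.2
```

Run:
```python
from h import *
st();rel(0,0,0)
t=imaging.snapshot("top")[:,:,::-1];s=imaging.snapshot("scene")[:,:,::-1]
c=lambda im,x,y,w,h,k:cv2.resize(im[y:y+h,x:x+w],None,fx=k,fy=k,interpolation=cv2.INTER_CUBIC)
cv2.imwrite("pics/ins3.png",np.hstack([c(t,255,85,50,75,8),c(s,375,150,50,75,8)]))
```

```text
q [ 0.149  0.257 -0.141  1.126 -0.018  0.249] toolz [ 0.0494 -0.0108 -0.9987] az 0.139 tilt az -0.215 r 543.7
pos [538.5  75.1 243.5] rot [-3.1358  0.0503  3.0406] F [ 5.9 -1.3  0.9] w 0.441 t 19.23
move [0. 0. 0.] turn 0.0
```

View pics/ins3.png

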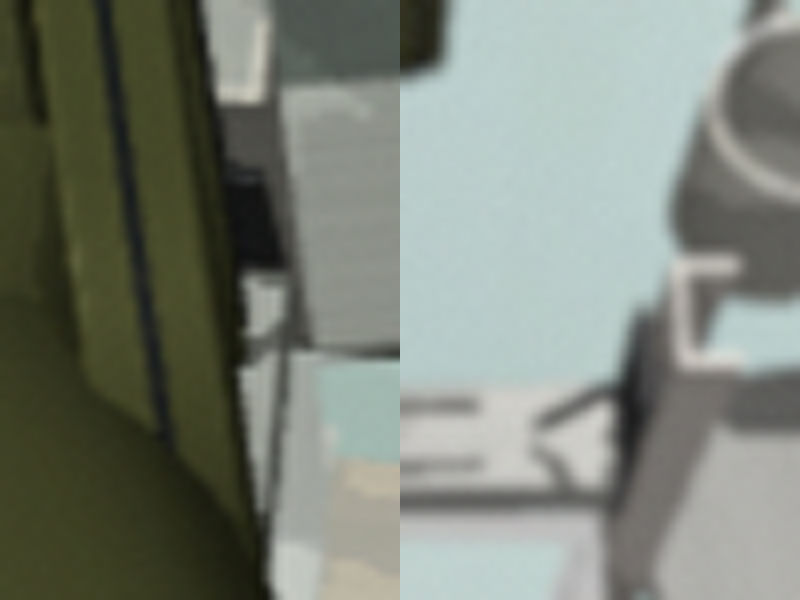

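The plate's at the upright (crop 620–650, 310–500) and a 6 mm pull back gave resistance but no motion, so the hooks are in. Releasing the pull and pressing down.

{"op": "jog_arm", "data": {"motion": [0.3, -0.02, 0, 0.008, 0, 0.3, -0.02, 0, 0.016, 0, 0.3, -0.02, 0, 0.024, 0, 0.3, -0.02, 0, 0.024, 0]}}

```text
time_s: 19.82
position: [539.2, 75.6, 240.7]
tool_rot: [-3.138, 0.044, 3.041]
wrist_force: [-13.0, 2.7, 26.3]
width: 0.444
finger_force: 105.6
```

```bash
python3 -c "
from h import *
st();rel(0,0,0)"
```

```text
q [ 0.147  0.263 -0.139  1.127 -0.014  0.247] toolz [ 0.0435 -0.0079 -0.999 ] az 0.139 tilt az -0.18 r 544.5
pos [539.2  75.6 240.7] rot [-3.138   0.0441  3.0415] F [-13.    2.7  26.3] w 0.444 t 19.82
move [0. 0. 0.] turn 0.0
```

{"op": "jog_arm", "data": {"motion": [0.3, 0.01, 0, -0.018, 0, 0.8, 0.01, 0, -0.018, 0, 0.8, 0.01, 0, -0.018, 0, 0.8, 0.01, 0, -0.018, 0, 0.8, 0.01, 0, -0.018, 0, 0.8, 0.01, 0, -0.018, 0]}}

```text
time_s: 20.58
position: [537.6, 74.9, 240.0]
tool_rot: [-3.135, 0.042, 3.041]
wrist_force: [0.2, 0.3, 0.2]
width: 0.802
finger_force: 0.0
```

{"op": "jog_arm", "data": {"motion": [0.8, 0, 0, -0.2, 0, 0.8, 0, 0, -0.4, 0, 0.8, 0, 0, -0.4, 0]}}

```text
time_s: 20.95
position: [535.7, 76.3, 344.8]
tool_rot: [-3.137, 0.051, 3.041]
wrist_force: [0.8, 0.0, -0.1]
width: 0.799
finger_force: 0.0
```

Run:
```python
from h import *
st();go(*U([591.75,-49.3,0,-.102],(0,120,0))[0][:2],300,np.pi-.102)
```

```text
q [ 0.151  0.231  0.086  1.378 -0.017  0.251] toolz [ 0.05   -0.0093 -0.9987] az 0.142 tilt az -0.183 r 541.1
pos [535.7  76.3 344.8] rot [-3.1374  0.0507  3.041 ] F [ 0.8  0.  -0.1] w 0.799 t 20.95
move [-0.2649  0.0034  0.1927] turn 0.0019
```

{"op": "jog_arm", "data": {"motion": [0, -0.1, 0, 0, 0, 0, -0.2, 0, 0, 0, 0, -0.28, 0.003, 0.1, 0, 0, -0.28, 0.003, 0.2, 0, 0, -0.28, 0.003, 0.24, 0, 0, -0.28, 0.003, 0.26, 0, 0, -0.28, 0.003, 0.26, 0]}}

```text
time_s: 21.82
position: [605.8, 69.1, 278.6]
tool_rot: [-3.135, 0.043, 3.041]
wrist_force: [0.7, 0.6, -0.1]
width: -0.002
finger_force: 0.0
```

Run:
```python
from h import *
st();rel(0,0,-10)
```

```text
q [ 0.121  0.367  0.112  1.275 -0.015  0.222] toolz [ 0.0418 -0.0105 -0.9991] az 0.114 tilt az -0.246 r 609.7
pos [605.8  69.1 278.6] rot [-3.1353  0.0427  3.0412] F [ 0.7  0.6 -0.1] w -0.002 t 21.82
move [0.0017 0.0002 0.04  ] turn 0.0
```

{"op": "jog_arm", "data": {"motion": [0, 0, 0, 0.02, 0, 0, 0, 0, 0.03, 0, 0, 0, 0, 0.04, 0, 0, 0, 0, 0.04, 0]}}

```text
time_s: 22.32
position: [606.2, 68.9, 268.1]
tool_rot: [-3.135, 0.042, 3.041]
wrist_force: [-1.2, 0.1, -0.1]
width: -0.001
finger_force: 0.0
```

{"op": "jog_arm", "data": {"motion": [0, 0, 0, 0.008, 0, 0, 0, 0, 0.016, 0, 0, 0, 0, 0.016, 0]}}

```text
time_s: 22.7
position: [606.6, 68.9, 266.1]
tool_rot: [-3.136, 0.044, 3.041]
wrist_force: [-2.4, -0.6, 7.3]
width: -0.001
finger_force: 3.8
```

{"op": "jog_arm", "data": {"motion": [0, 0, 0, 0.008, 0, 0, 0, 0, 0.016, 0, 0, 0, 0, 0.016, 0]}}

```text
time_s: 23.08
position: [606.6, 68.9, 265.6]
tool_rot: [-3.137, 0.048, 3.041]
wrist_force: [-8.6, 0.5, 22.2]
width: 0.001
finger_force: 11.3
```

{"op": "jog_arm", "data": {"motion": [0, 0, 0, -0.1, 0, 0, 0, 0, -0.2, 0, 0, 0, 0, -0.4, 0, 0, 0.3, 0, -0.4, 0, 0, 0.5, 0, -0.4, 0, 0, 0.5, 0, -0.4, 0]}}

```text
time_s: 23.82
position: [472.5, 82.1, 354.4]
tool_rot: [-3.134, 0.038, 3.043]
wrist_force: [0.0, -0.8, 0.3]
width: 0.005
finger_force: 0.0
```

Run:
```python
from h import *
st()
T=imaging.snapshot("top")[:,:,::-1];s=imaging.snapshot("scene")[:,:,::-1]
cv2.imwrite("pics/top4.png",T);cv2.imwrite("pics/scene4.png",s)
p=np.array([591.75,-49.3,0,-.102])
tg=U(p,(-61,0,0))[0]
for y in(-90,-60,-30,0,30,60,90): print(y,U(p,(-61,y,0))[0].round(1))
# grip y: dark columns on strip (top image, z=70 line)
```

```text
q [ 0.183  0.131 -0.014  1.391 -0.018  0.282] toolz [ 0.0367 -0.0111 -0.9993] az 0.172 tilt az -0.294 r 479.6
-90 [ 521.9 -132.6    0. ]
-60 [ 525.  -102.8    0. ]
-30 [528.  -72.9   0. ]
0 [531.1 -43.1   0. ]
30 [534.1 -13.2   0. ]
60 [537.2  16.6   0. ]
90 [540.2  46.4   0. ]
```

Contact at TCP z≈267 puts the bar top at about 256, against 257 at home, and it held stiff at 22 N. So the light is home. For the dimmer I'll turn the open gripper so its front finger reaches under the shelf edge and pushes the grip from its right.

```bash
cat >> h.py <<'E'
P0=np.array([591.75,-49.3,0,-.102])
def ug(x,y,z,yaw=np.pi/2-.102): # unit coords target
    s=get_state();print("unit pos",U([0,0,0,.102],s["position"]-P0[:3])[0].round(1));go(*(U(P0,(x,y,z))[0]),yaw)
E
python3 -c "
from h import *
ug(-180,-65,300)"
```

```text
unit pos [-126.6  119.5  355.4]
pos [478.   82.5 355.4] rot [-3.1356  0.0438  3.0416] F [ 0.3  0.7 -1. ] w 0.001 t 23.93
move [ 0.2246 -0.7364  0.2164] turn 2.0025
```

{"op": "jog_arm", "data": {"motion": [1, 0.22, -0.25, 0, 1, 1, 0.22, -0.5, 0.1, 1, 1, 0.22, -0.74, 0.2, 1, 1, 0.22, -0.74, 0.2, 1, 1, 0.22, -0.74, 0.2, 1, 1, 0.22, -0.74, 0.2, 1]}}

```text
time_s: 24.68
position: [408.4, -96.7, 304.3]
tool_rot: [3.115, 0.035, 2.257]
wrist_force: [-0.5, -0.3, -0.0]
width: 1.003
finger_force: 0.0
```

{"op": "jog_arm", "data": {"motion": [1, 0, 0, 0, 1, 1, 0, 0, 0, 1, 1, 0, 0, 0, 1, 1, 0, 0, 0, 1, 1, 0, 0, 0, 1]}}

```text
time_s: 25.3
position: [408.1, -95.8, 304.4]
tool_rot: [3.098, 0.006, 1.474]
wrist_force: [0.5, 0.4, -1.2]
width: 1.005
finger_force: 0.0
```

```bash
python3 -c "
from h import *
st();ug(-185,-68,50)
T=imaging.snapshot('top')[:,:,::-1];s=imaging.snapshot('scene')[:,:,::-1]
cv2.imwrite('pics/top5.png',T);cv2.imwrite('pics/scene5.png',s)"
```

```text
q [-2.300e-01  2.300e-02 -2.640e-01  1.240e+00 -1.000e-03  1.438e+00] toolz [ 0.0427 -0.0106 -0.999 ] az -0.231 tilt az -0.243 r 419.1
unit pos [-178.   -65.   304.4]
pos [408.1 -95.8 304.4] rot [3.0981 0.0064 1.4736] F [ 0.5  0.4 -1.2] w 1.005 t 25.3
move [-0.0055 -0.0723  1.0155] turn 0.0061
```

{"op": "jog_arm", "data": {"motion": [1, 0, -0.07, 0.2, 0, 1, 0, -0.07, 0.4, 0, 1, 0, -0.07, 0.6, 0, 1, 0, -0.07, 0.8, 0, 1, 0, -0.07, 1, 0, 1, 0, -0.07, 1, 0, 1, 0, -0.07, 1, 0]}}

```text
time_s: 26.28
position: [401.1, -97.7, 54.6]
tool_rot: [3.098, 0.007, 1.471]
wrist_force: [1.0, -0.1, 0.1]
width: 1.0
finger_force: 0.0
```

Run:
```python
from h import *
st();ug(-122,-68,52)
T=imaging.snapshot('top')[:,:,::-1];s=imaging.snapshot('scene')[:,:,::-1]
c=lambda im,x,y,w,h,k:cv2.resize(im[y:y+h,x:x+w],None,fx=k,fy=k,interpolation=cv2.INTER_CUBIC)
cv2.imwrite("pics/dim.png",np.hstack([c(T,260,150,133,150,3),c(s,300,190,133,150,3)]))
```

```text
q [-0.239  0.228 -0.75   0.548 -0.     1.432] toolz [ 0.0427 -0.0108 -0.999 ] az -0.239 tilt az -0.249 r 412.8
unit pos [-184.8  -67.5   54.6]
pos [401.1 -97.7  54.6] rot [3.098  0.0066 1.4714] F [ 1.  -0.1  0.1] w 1.0 t 26.27
move [-0.0025  0.2504  0.0212] turn 0.0033
```

View pics/dim.png

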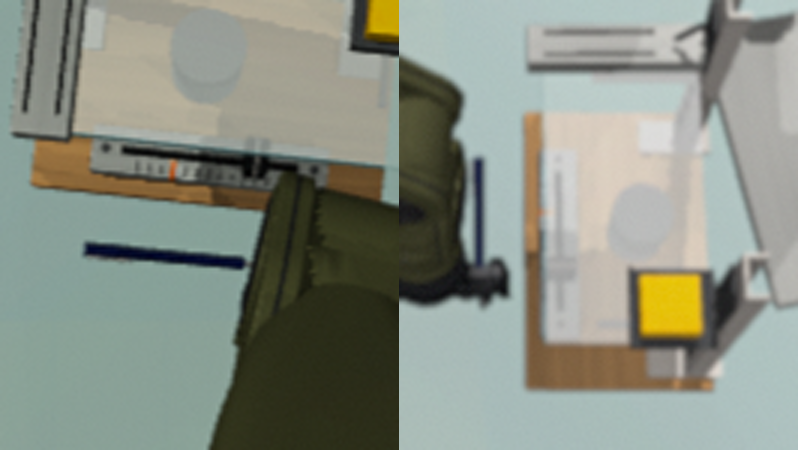

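The light hangs level at dim crop (620,45) and the grip is at (258,158). The finger is in front of the strip at (505,285) in the right half. Advancing below the shelf edge in stages.

{"op": "jog_arm", "data": {"motion": [1, 0, 0.06, 0.01, 0, 1, 0, 0.12, 0.015, 0, 1, 0, 0.17, 0.015, 0, 1, 0, 0.2, 0.02, 0, 1, 0, 0.2, 0.02, 0]}}

```text
time_s: 27.0
position: [450.5, -102.7, 50.2]
tool_rot: [3.099, 0.006, 1.47]
wrist_force: [0.4, 0.1, 0.0]
width: 0.998
finger_force: 0.0
```

{"op": "jog_arm", "data": {"motion": [1, 0, 0.02, 0, 0, 1, 0, 0.03, 0, 0, 1, 0, 0.045, 0, 0, 1, 0, 0.045, 0, 0]}}

```text
time_s: 27.5
position: [461.5, -103.8, 51.0]
tool_rot: [3.099, 0.006, 1.47]
wrist_force: [-0.3, 0.2, 0.1]
width: 1.004
finger_force: 0.0
```

{"op": "jog_arm", "data": {"motion": [1, 0, 0.01, 0, 0, 1, 0, 0.02, 0, 0, 1, 0, 0.02, 0, 0]}}

```text
time_s: 27.88
position: [466.4, -104.3, 51.2]
tool_rot: [3.099, 0.006, 1.47]
wrist_force: [0.5, 1.0, 0.6]
width: 0.999
finger_force: 0.0
```

{"op": "jog_arm", "data": {"motion": [1, 0.02, 0, 0, 0, 1, 0.05, 0, 0, 0, 1, 0.08, 0, 0, 0, 1, 0.11, 0, 0, 0, 1, 0.14, 0, 0, 0, 1, 0.14, 0, 0, 0]}}

```text
time_s: 28.62
position: [469.7, -68.4, 50.9]
tool_rot: [3.099, 0.005, 1.471]
wrist_force: [-0.2, 0.1, 0.6]
width: 0.998
finger_force: 0.0
```

Run:
```python
from h import *
st();ug(-120,9,52)
t=imaging.snapshot('top');s=imaging.snapshot('scene')
cv2.imwrite('pics/top6.png',t[:,:,::-1]);cv2.imwrite('pics/scene6.png',s[:,:,::-1])
# brightness along strip's centre track lines, unit y from -90 to 90, at z=70 (grip top)
o0=cv2.imread('pics/scene5.png')[:,:,::-1];ys=np.arange(-70,80,5)
for im in(o0,s):
    q=proj("scene",U(P0,np.array([(-61,y,70) for y in ys])))
    v=cv2.remap(im.mean(2).astype(np.float32),q[:,0].astype(np.float32)[None],q[:,1].astype(np.float32)[None],1)[0];print(dict(zip(ys.tolist(),v.astype(int).tolist())))
```

```text
q [-0.142  0.322 -0.617  0.59  -0.003  1.527] toolz [ 0.0416 -0.0094 -0.9991] az -0.145 tilt az -0.222 r 474.6
unit pos [-119.5  -31.5   50.9]
pos [469.7 -68.4  50.9] rot [3.0993 0.0052 1.4715] F [-0.2  0.1  0.6] w 0.998 t 28.62
move [ 0.1618 -0.0013 -0.0053] turn 0.0034
{-70: 174, -65: 174, -60: 175, -55: 171, -50: 163, -45: 162, -40: 166, -35: 170, -30: 167, -25: 171, -20: 172, -15: 171, -10: 174, -5: 176, 0: 183, 5: 189, 10: 189, 15: 189, 20: 188, 25: 189, 30: 188, 35: 189, 40: 192, 45: 193, 50: 192, 55: 192, 60: 198, 65: 208, 70: 208, 75: 204}
{-70: 179, -65: 178, -60: 179, -55: 180, -50: 179, -45: 179, -40: 179, -35: 175, -30: 169, -25: 169, -20: 169, -15: 169, -10: 173, -5: 174, 0: 171, 5: 172, 10: 183, 15: 192, 20: 192, 25: 190, 30: 190, 35: 191, 40: 194, 45: 194, 50: 194, 55: 194, 60: 199, 65: 208, 70: 209, 75: 205}
```

```bash
cat >> h.py <<'E'
def prof(im,z=70,xs=np.arange(-74,-47,2),ys=np.arange(-70,70,2.),n="scene"):
    g=im.astype(np.float32).mean(2);r=[]
    for x in xs:
        q=proj(n,U(P0,np.array([(x,y,z) for y in ys]))).astype(np.float32);r.append(cv2.remap(g,q[:,0][None],q[:,1][None],1)[0])
    return ys,np.mean(r,0)
E
python3 - <<'E'
from h import *
a=cv2.imread('pics/scene0.png');b=cv2.imread('pics/scene5.png');c=cv2.imread('pics/scene6.png')
ys,A=prof(a);_,B=prof(b);_,C=prof(c)
for i in range(0,len(ys)): print(int(ys[i]),A[i].astype(int),B[i].astype(int),C[i].astype(int),(C-B)[i].round(0),end=" | ")
E
```

```text
-70 169 180 185 4.0 | -68 170 180 184 4.0 | -66 170 180 184 4.0 | -64 170 181 185 4.0 | -62 170 181 185 4.0 | -60 170 181 185 4.0 | -58 170 180 185 4.0 | -56 168 178 185 8.0 | -54 164 174 185 12.0 | -52 161 169 185 16.0 | -50 158 165 185 20.0 | -48 156 163 185 22.0 | -46 156 163 185 22.0 | -44 157 164 184 21.0 | -42 158 165 183 18.0 | -40 161 168 182 14.0 | -38 163 171 180 9.0 | -36 163 171 177 5.0 | -34 162 170 173 3.0 | -32 161 168 171 2.0 | -30 161 168 169 0.0 | -28 164 171 168 -3.0 | -26 168 175 168 -6.0 | -24 171 178 169 -9.0 | -22 171 179 170 -9.0 | -20 172 179 170 -9.0 | -18 173 179 170 -9.0 | -16 172 179 171 -8.0 | -14 172 179 171 -8.0 | -12 172 179 172 -7.0 | -10 172 180 174 -6.0 | -8 173 180 175 -6.0 | -6 174 181 176 -6.0 | -4 176 183 177 -6.0 | -2 178 186 179 -7.0 | 0 183 190 181 -9.0 | 2 187 194 183 -11.0 | 4 189 197 186 -11.0 | 6 190 198 189 -9.0 | 8 190 198 192 -6.0 | 10 190 198 196 -3.0 | 12 190 198 198 0.0 | 14 190 198 200 2.0 | 16 189 197 200 3.0 | 18 189 197 201 4.0 | 20 190 197 201 3.0 | 22 190 198 201 3.0 | 24 190 198 200 2.0 | 26 191 198 200 2.0 | 28 191 199 200 1.0 | 30 191 199 199 1.0 | 32 191 200 199 -0.0 | 34 191 200 200 0.0 | 36 192 200 200 0.0 | 38 192 200 200 0.0 | 40 192 200 200 0.0 | 42 192 200 200 0.0 | 44 192 200 200 0.0 | 46 192 200 200 0.0 | 48 192 199 200 0.0 | 50 192 200 200 0.0 | 52 192 200 200 0.0 | 54 193 200 201 0.0 | 56 193 201 201 0.0 | 58 194 202 201 -0.0 | 60 196 204 203 -0.0 | 62 198 206 205 -1.0 | 64 201 209 207 -1.0 | 66 202 210 208 -2.0 | 68 202 211 208 -3.0 |
```

{"op": "jog_arm", "data": {"motion": [1, 0.03, 0, 0, 0, 1, 0.06, 0, 0, 0, 1, 0.09, 0, 0, 0, 1, 0.12, 0, 0, 0, 1, 0.144, 0, 0, 0, 1, 0.144, 0, 0, 0]}}

```text
time_s: 29.48
position: [473.2, -32.7, 50.6]
tool_rot: [3.099, 0.005, 1.471]
wrist_force: [0.3, -1.6, -0.2]
width: 1.0
finger_force: 0.0
```

```bash
python3 -c "
from h import *
st();ug(-120,9,52)"
```

```text
q [-0.065  0.322 -0.617  0.59  -0.007  1.605] toolz [ 0.0414 -0.0093 -0.9991] az -0.069 tilt az -0.22 r 474.4
unit pos [-119.6    4.5   50.6]
pos [473.2 -32.7  50.6] rot [3.0994 0.0051 1.4714] F [ 0.3 -1.6 -0.2] w 1.0 t 29.48
move [ 0.018  -0.0014 -0.0057] turn 0.0033
```

{"op": "jog_arm", "data": {"motion": [1, -0.06, 0, 0, 0, 1, -0.12, 0, 0, 0, 1, -0.2, 0, 0, 0, 1, -0.3, 0, 0, 0, 1, -0.3, -0.15, 0, 0, 1, -0.3, -0.3, 0, 0, 1, -0.3, -0.3, 0, 0]}}

```text
time_s: 30.35
position: [386.0, -100.7, 47.1]
tool_rot: [3.105, 0.005, 1.468]
wrist_force: [0.1, -0.1, 0.5]
width: 0.999
finger_force: 0.0
```

Run:
```python
from h import *
st();ug(-120,9,52)
t=imaging.snapshot('top');s=imaging.snapshot('scene')
cv2.imwrite('pics/top7.png',t[:,:,::-1]);cv2.imwrite('pics/scene7.png',s[:,:,::-1])
ys=np.arange(-60,70,2.)
for n,xs in(("scene",np.arange(-74,-47,2)),("top",np.arange(-78,-66,2))):
    A=prof(cv2.imread(f'pics/{n}0.png'),n=n,xs=xs,ys=ys)[1];B=prof(s if n=="scene" else t,n=n,xs=xs,ys=ys)[1]
    print(n);print([(int(y),int(a),int(b)) for y,a,b in zip(ys,A,B)])
```

```text
q [-0.255  0.224 -0.784  0.525  0.     1.418] toolz [ 0.0358 -0.0092 -0.9993] az -0.255 tilt az -0.252 r 398.9
unit pos [-199.5  -72.1   47.1]
pos [ 386.  -100.7   47.1] rot [3.1051 0.0055 1.4678] F [ 0.1 -0.1  0.5] w 0.999 t 30.35
move [ 0.3247  0.3181 -0.0098] turn -0.0012
scene
[(-60, 170, 182), (-58, 170, 182), (-56, 168, 182), (-54, 164, 182), (-52, 161, 182), (-50, 158, 182), (-48, 156, 183), (-46, 156, 183), (-44, 157, 182), (-42, 158, 182), (-40, 161, 182), (-38, 163, 182), (-36, 163, 182), (-34, 162, 182), (-32, 161, 182), (-30, 161, 182), (-28, 164, 182), (-26, 168, 182), (-24, 171, 182), (-22, 171, 182), (-20, 172, 182), (-18, 173, 182), (-16, 172, 182), (-14, 172, 182), (-12, 172, 181), (-10, 172, 182), (-8, 173, 182), (-6, 174, 182), (-4, 176, 182), (-2, 178, 183), (0, 183, 184), (2, 187, 183), (4, 189, 182), (6, 190, 179), (8, 190, 175), (10, 190, 171), (12, 190, 168), (14, 190, 167), (16, 189, 166), (18, 189, 167), (20, 190, 168), (22, 190, 172), (24, 190, 174), (26, 191, 176), (28, 191, 175), (30, 191, 175), (32, 191, 176), (34, 191, 183), (36, 192, 190), (38, 192, 19
[... 481 characters left out ...]
 58), (-28, 11, 56), (-26, 24, 58), (-24, 40, 63), (-22, 51, 64), (-20, 51, 62), (-18, 51, 62), (-16, 52, 64), (-14, 55, 65), (-12, 55, 65), (-10, 54, 62), (-8, 52, 59), (-6, 53, 61), (-4, 55, 61), (-2, 54, 60), (0, 53, 57), (2, 51, 54), (4, 56, 58), (6, 58, 58), (8, 62, 55), (10, 72, 52), (12, 88, 50), (14, 95, 45), (16, 94, 30), (18, 89, 16), (20, 86, 9), (22, 87, 14), (24, 97, 38), (26, 94, 51), (28, 87, 38), (30, 83, 16), (32, 86, 18), (34, 93, 38), (36, 96, 66), (38, 91, 82), (40, 87, 86), (42, 89, 89), (44, 97, 97), (46, 98, 101), (48, 93, 99), (50, 91, 96), (52, 96, 100), (54, 101, 105), (56, 99, 101), (58, 91, 92), (60, 86, 86), (62, 89, 89), (64, 94, 93), (66, 95, 94), (68, 95, 94)]
```

The grip's white index is at y 25.8, seen in the top view, and the mark is at 29.9. It needs a further 4 mm push.

{"op": "jog_arm", "data": {"motion": [1, 0, 0.1, -0.01, 0, 1, 0, 0.2, -0.01, 0, 1, 0, 0.28, -0.01, 0, 1, 0, 0.318, -0.01, 0, 1, 0.1, 0.318, -0.01, 0, 1, 0.2, 0.318, -0.01, 0, 1, 0.28, 0.318, -0.01, 0, 1, 0.3, 0.318, -0.01, 0, 1, 0.315, 0.318, -0.01, 0, 1, 0.323, 0.318, -0.01, 0, 1, 0.323, 0.318, -0.01, 0]}}

```text
time_s: 31.82
position: [478.4, -28.9, 53.4]
tool_rot: [3.099, 0.007, 1.469]
wrist_force: [0.3, -1.9, -0.2]
width: 0.999
finger_force: 0.9
```

```bash
python3 -c "
from h import *
st();ug(-120,8.6,50.6)"
```

```text
q [-0.055  0.325 -0.602  0.601 -0.009  1.617] toolz [ 0.0419 -0.0111 -0.9991] az -0.06 tilt az -0.258 r 479.3
unit pos [-114.8    8.8   53.4]
pos [478.4 -28.9  53.4] rot [3.0987 0.0068 1.4693] F [ 0.3 -1.9 -0.2] w 0.999 t 31.82
move [-0.0006 -0.0213  0.0102] turn 0.0006
```

Retreat and check.

{"op": "jog_arm", "data": {"motion": [1, -0.06, 0, 0, 0, 1, -0.12, 0, 0, 0, 1, -0.2, 0, 0, 0, 1, -0.3, 0, 0, 0, 1, -0.3, -0.15, 0, 0, 1, -0.3, -0.3, 0, 0, 1, -0.3, -0.4, -0.4, 0, 1, -0.3, -0.4, -0.8, 0, 1, -0.3, -0.4, -0.8, 0]}}

```text
time_s: 32.95
position: [363.3, -91.6, 236.7]
tool_rot: [3.099, 0.006, 1.469]
wrist_force: [1.3, 0.5, -0.2]
width: 1.001
finger_force: 0.0
```

Run:
```python
from h import *
st()
t=imaging.snapshot('top');s=imaging.snapshot('scene')
t0=cv2.imread('pics/top0.png')[:,:,::-1];s0=cv2.imread('pics/scene0.png')[:,:,::-1]
ys=np.arange(10,50,1.)
B=prof(t,n="top",xs=np.arange(-78,-66,2),ys=ys)[1];print([(int(y),int(b)) for y,b in zip(ys,B)])
# mark, from orange-ness on front half, z=32
g=t0.astype(np.float32);o=g[...,0]-g[...,2];M=prof(np.repeat(o[...,None],3,2),z=32,n="top",xs=np.arange(-80,-68,2),ys=ys)[1]
w=np.clip(M-np.median(M)-10,0,None);print("mark y",(w*ys).sum()/w.sum())
# bystanders: patches before/after
for nm,n,(x,y,w_,h_) in [("eraser","top",(147,220,28,24)),("clip","top",(190,262,24,24)),("pen","top",(285,228,60,14)),("tin","scene",(368,247,28,28)),("stand+tile","top",(420,222,100,62)),("lampslot","top",(262,95,30,110))]:
    a,b=[cv2.cvtColor(np.ascontiguousarray(i),cv2.COLOR_RGB2GRAY).astype(np.float32)[y:y+h_,x:x+w_] for i in((t0,t) if n=="top" else (s0,s))]
    print(nm,np.round(cv2.phaseCorrelate(a,b,cv2.createHanningWindow((w_,h_),cv2.CV_32F)),2).tolist() if 0 else cv2.phaseCorrelate(a,b),abs(a-b).mean().round(1))
# lamp: home-pose front-end corners
for X in[(-80,20,13),(-80,-20,13)]: print(proj("top",U(np.r_[U(P0,(-19,120,244))[0],-.102],X)).round(1))
cv2.imwrite("pics/top8.png",t[:,:,::-1])
gray=t.mean(2);print(gray[185:204,266].astype(int),gray[185:204,276].astype(int))
```

```text
q [-0.247 -0.028 -0.492  1.064  0.     1.425] toolz [ 0.0416 -0.0104 -0.9991] az -0.247 tilt az -0.245 r 374.7
[(10, 62), (11, 61), (12, 60), (13, 62), (14, 64), (15, 63), (16, 63), (17, 62), (18, 56), (19, 49), (20, 38), (21, 25), (22, 14), (23, 12), (24, 10), (25, 13), (26, 18), (27, 25), (28, 33), (29, 41), (30, 43), (31, 42), (32, 37), (33, 27), (34, 18), (35, 17), (36, 17), (37, 22), (38, 34), (39, 47), (40, 62), (41, 78), (42, 88), (43, 97), (44, 102), (45, 104), (46, 105), (47, 103), (48, 101), (49, 99)]
mark y 31.303094189900577
eraser ((0.14914253565738989, 0.18062097119851295), 0.9290893200371001) 16.0
clip ((0.05541945494501732, 0.045036069941426504), 0.8573836733897527) 19.1
pen ((0.06073404524824966, 0.4369207065546732), 0.9773926178614298) 12.0
tin ((-0.006259100420606956, 0.05069841107317252), 0.9883711728784773) 3.2
stand+tile ((0.01972655035387305, -0.20151611819164827), 0.5298827081918717) 32.3
lampslot ((-0.2341544348728828, 0.20690758835012701), 0.4449326203929053) 23.6
[[262.4 192.9]]
[[282.4 195. ]]
[140 140 141 142 140 141 140 143 137  73  61 140 152 152 150 151 150 152
 151] [137 139 138 139 140 139 139 140 141 136  75  58 123 131 127 125 123 122
 121]
```

```bash
python3 -c "
from cell import close_job
print(close_job())"
```

```text
the job is handed in; nothing more can be done
None
```

The job is handed in, but it returned no verdict: by my own checks the light is hooked into the top two slots and pressed home, the dimmer grip is within about 1.5 mm of the orange mark, and everything else is where it stood.

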